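Set the graded crucibles into the crucible rack

ROBOT

A 6-joint arm with a two-finger parallel gripper is mounted at the origin on a cart in front of the work surface, level with it; the furniture and walls round the work are solid. World frame = base frame: x ahead of the robot, y to its left, z up, the work surface at z = 0. Lengths are in mm, angles in rad, forces in N, time in s.
With the tool pointing down it reaches from about 275 to 825 mm from the base axis. Payload 5.2 kg.
Tool frame: the origin (TCP) lies midway between the tips of the shut fingers; the grasp point (between the pads) lies 19 mm behind it; z points along the fingers, y is the line along which they close (so a half turn about z gives the same grasp; the last joint's range is limited). The gripper opens to 93 mm and grips with 3 to 60 N. Pads are 15 mm wide; open, the fingers measure 128 mm over their backs; the gripper's body (75 mm by 188 mm) begins 65 mm behind the grasp point.
Start: joints at [-1.42, 0.259, 1.535, -0, 1.348, -0.203], TCP at [190.577, -515.932, 218.653] pointing down, gripper open.
Joint ranges: [-3.14, 3.14], [-0.91, 2.08], [0.19, 2.58], [-1.22, 4.36], [0.22, 2.71], [-3.12, 3.12]. Speed limits (rad/s): [2.57, 2.57, 3.14, 3.14, 3.14, 3.14].

INTERFACE

Orientations are given as [roll, pitch, yaw] about the fixed x, y, z axes, in that order (R = Rz(yaw) Ry(pitch) Rx(roll)).
In Python, from cell import manip, get_image, camera_params gives the robot as it stands.
- The arm moves only by the tool jog_arm, never from a script. Its argument "moves" is a list that holds one entry, the list of rows, each a list of 7 numbers: the turn, a rotation vector about the tool's x, y, z as a fraction of full scale, then the shift along the tool's x, y, z as a fraction of full scale, then the opening, from 0 (shut) to 1 (fully open). In form: [[[ax, ay, az, dx, dy, dz, jaw], ...]]. A call has 1 to 20 rows; each row is the pose to reach, as a shift and turn from the pose commanded when the call began, along the tool's axes at that moment, turning the shorter way round; what a row does not reach only later rows make up. Full scale, the value 1, is 0.5 m for a shift and 180 degrees for a turn. A row lasts 1/12 s, in which the tool goes at most 41.7 mm and 7.16 degrees, less where a joint would pass 70% of its speed; a pose out of reach is approached as far as the arm can. A call with a number of a shift or a turn outside -1 to 1 is refused whole. A call with a gripper value outside its range is refused whole. The fingers move at their own pace and stop on an object; "newtons" is the grip in N (left out, the last holds). Time passes only in rows, so rows that repeat a pose let the fingers close. It gives the time, the measured TCP pose, the force, the opening and the grip force at its end, in the units of the state.
- manip.get_obs(): the state, without advancing time (a new reading comes with each control period).
- get_image(name): name is "scene" or "top"; returns the picture (400x640x3 uint8, red, green, blue); there is no depth.
- camera_params(name): a dict with "fovy" (degrees; the focal length in pixels is half the picture's height over the tangent of half this angle, whatever the lens; pixels are square), "cx", "cy" (the principal point, pixels), "position" and "rotation" of the camera in the world. Camera axes: x right, y down, z forward; pixel columns grow to the right and rows downward; lengths in mm; the calibration is good to about 2 mm. A picture is of the moment at which its call begins. camera_params takes no time and is no camera call.
- manip.sign_off(): hands the job in; it is judged then, once.
The state is a dict: "clock": time; "joint_positions": joint angles; "qd": joint speeds; "tau": joint torques, N m; "ee_pos": TCP position; "tcp_rot": TCP orientation; "ft_force": force on the tool from outside, world axes, zero at the start; "moment": the same for the moment, N m; "width": finger opening in mm; "grip_force": force on a finger pad.
Only numpy, scipy, OpenCV 4.12 (cv2) and the standard library are available. Lean on these libraries where they do the work, as an engineer would, in place of code of your own. Each camera call takes 0.05 s, during which the arm holds its last target. There are 200 camera calls.

TASK

Line the five porcelain crucibles up by size in the crucible rack: each crucible goes upright into the hole of its own rank, the largest in the largest hole and so on down the row to the smallest, each fully home so that its taper rests evenly in the hole. They are brittle: lower them in place, do not tip one over or let it fall.

Things in the scene. Friction and masses are not known exactly. Their poses are not given: they have to be found in the camera images.
- crucible_1: the largest of five white glazed porcelain crucibles (open cups with a 2.6 mm wall), 66 mm across the rim, 56 mm high, about 105 g; the flat foot is 33 mm across, the wall flares to 61 mm at 34 mm height and is nearly upright from there to the rim: grip it there from outside. Origin at the centre of the underside of the foot, z up to the rim. Starts upright on a 2 mm grey mat on the table
- crucible_2: the second largest of five white glazed porcelain crucibles (open cups with a 2.6 mm wall), 58 mm across the rim, 49 mm high, about 78 g; the flat foot is 29 mm across, the wall flares to 54 mm at 29 mm height and is nearly upright from there to the rim: grip it there from outside. Origin at the centre of the underside of the foot, z up to the rim. Starts upright on a 2 mm grey mat on the table
- crucible_3: the middle-sized of five white glazed porcelain crucibles (open cups with a 2.6 mm wall), 50 mm across the rim, 43 mm high, about 56 g; the flat foot is 25 mm across, the wall flares to 46 mm at 26 mm height and is nearly upright from there to the rim: grip it there from outside. Origin at the centre of the underside of the foot, z up to the rim. Starts upright on a 2 mm grey mat on the table
- crucible_4: the second smallest of five white glazed porcelain crucibles (open cups with a 2.6 mm wall), 43 mm across the rim, 37 mm high, about 40 g; the flat foot is 21.5 mm across, the wall flares to 40 mm at 22 mm height and is nearly upright from there to the rim: grip it there from outside. Origin at the centre of the underside of the foot, z up to the rim. Starts upright on a 2 mm grey mat on the table
- crucible_5: the smallest of five white glazed porcelain crucibles (open cups with a 2.6 mm wall), 37 mm across the rim, 32 mm high, about 29 g; the flat foot is 18.5 mm across, the wall flares to 34 mm at 19 mm height and is nearly upright from there to the rim: grip it there from outside. Origin at the centre of the underside of the foot, z up to the rim. Starts upright on a 2 mm grey mat on the table
- hole_1: the largest of five graded round through holes in a row in the crucible rack's top, 57 mm across, edged by a thin dark ring. Origin at its centre on the plate's top face, 48 mm above the table; z up, y along the row towards the largest hole. The crucible of the same rank comes to rest in it with its foot 28.9 mm below the plate's top. Rack: aluminium, 80 x 320 x 46 mm, standing on a 2 mm mat
- hole_2: the second largest of five graded round through holes in a row in the crucible rack's top, 50.5 mm across, edged by a thin dark ring. Origin at its centre on the plate's top face, 48 mm above the table; z up, y along the row towards the largest hole. The crucible of the same rank comes to rest in it with its foot 25.3 mm below the plate's top
- hole_3: the middle-sized of five graded round through holes in a row in the crucible rack's top, 43.5 mm across, edged by a thin dark ring. Origin at its centre on the plate's top face, 48 mm above the table; z up, y along the row towards the largest hole. The crucible of the same rank comes to rest in it with its foot 22.2 mm below the plate's top. Plate 6 mm thick, hollow below; rack fixed to the table
- hole_4: the second smallest of five graded round through holes in a row in the crucible rack's top, 37.5 mm across, edged by a thin dark ring. Origin at its centre on the plate's top face, 48 mm above the table; z up, y along the row towards the largest hole. The crucible of the same rank comes to rest in it with its foot 19.1 mm below the plate's top. Neighbouring rims in the row stand 10 mm apart
- hole_5: the smallest of five graded round through holes in a row in the crucible rack's top, 32 mm across, edged by a thin dark ring. Origin at its centre on the plate's top face, 48 mm above the table; z up, y along the row towards the largest hole. The crucible of the same rank comes to rest in it with its foot 16.5 mm below the plate's top. Centres are 72, 64, 56.5, 50 mm apart, from the largest
Things that resemble listed ones, but are neither listed nor needed, are in the scene too. What is shaped like the crucible_5 but pink is not meant.

How it is judged (in metres and radians):
At the end, for the whole second after the job is handed in: Each of the five crucibles sits in the hole of its own rank: foot centre within 8 mm of the hole's axis, seated to within 4 mm of its proper depth, upright within 0.25 rad, released and at rest (horizontal distance between crucible_1 and hole_1 below 0.008 m and z of crucible_1 in the frame of hole_1 between -0.0329 and -0.0249 m and angle between each of crucible_1, crucible_2, crucible_3, crucible_4, crucible_5's own z axis and vertical below 0.25 rad and linear speed of each of crucible_1, crucible_2, crucible_3, crucible_4, crucible_5 below 0.02 m/s and horizontal distance between crucible_2 and hole_2 below 0.008 m and z of crucible_2 in the frame of hole_2 between -0.0293 and -0.0213 m and horizontal distance between crucible_3 and hole_3 below 0.008 m and z of crucible_3 in the frame of hole_3 between -0.0262 and -0.0182 m and horizontal distance between crucible_4 and hole_4 below 0.008 m and z of crucible_4 in the frame of hole_4 between -0.0231 and -0.0151 m and horizontal distance between crucible_5 and hole_5 below 0.008 m and z of crucible_5 in the frame of hole_5 between -0.0205 and -0.0125 m); the robot touches nothing.
It fails at once if a crucible is tipped over (more than 0.9 rad) (angle between any of crucible_1, crucible_2, crucible_3, crucible_4, crucible_5's own z axis and vertical above 0.9 rad).
It fails at once if a crucible falls freely (faster than 0.8 m/s with the fingers off it, a fall of over 30 mm) ((linear speed of crucible_1 above 0.8 m/s and contact force between crucible_1 and the fingers below 0.05 N) or (linear speed of crucible_2 above 0.8 m/s and contact force between crucible_2 and the fingers below 0.05 N) or (linear speed of crucible_3 above 0.8 m/s and contact force between crucible_3 and the fingers below 0.05 N) or (linear speed of crucible_4 above 0.8 m/s and contact force between crucible_4 and the fingers below 0.05 N) or (linear speed of crucible_5 above 0.8 m/s and contact force between crucible_5 and the fingers below 0.05 N)).
It also fails if it takes over 112 s, if anything falls off the work surface, if the arm or the gripper's body presses on something with over 40 N, if the wrist force passes 120 N, or if a joint passes its speed limit or range.

## Working session

There is one attempt and no reset: what is moved stays moved. The work goes in short steps, Python scripts to look and compute and a tool call to move; the robot and the scene stay as the last step left them, time stands still between calls to the robot, and variables do not carry over. Pictures are saved under pics/ and viewed, at most 14 in all, crops included, and the job is handed in when it is done.

Besides the shell and the picture viewer there is one more tool, called after ">>>" as name([rows], argument=value, ...), one row to a line, values as JSON. jog_arm: Moves the arm, as the interface text tells. Shift numbers are shares of 0.5 m and turn numbers shares of 180 degrees, none past 1 either way. Its arguments: {"type":"object","properties":{"moves":{"type":"array"},"newtons":{"type":"number"}},"required":["moves"]}

```bash
mkdir -p pics
python3 - <<'E'
from cell import manip,get_image,camera_params
import cv2
for n in("scene","top"):
    cv2.imwrite(f"pics/{n}0.png",get_image(n)[:,:,::-1]);print(n,camera_params(n))
print(manip.get_obs())
E
```

```text
scene {'fovy': 48.28223586129684, 'cx': 326.62424214287836, 'cy': 195.89185933780243, 'position': array([-371.86128445,  495.93992986,  637.01478943]), 'rotation': array([-2.07228225,  0.0026545 , -2.11230424])}
top {'fovy': 47.98004479923619, 'cx': 318.6002050155231, 'cy': 200.27303794742323, 'position': array([ 395.7993311 ,  -55.03203505, 1065.85075695]), 'rotation': array([-2.98379862,  0.02701267, -1.59873892])}
{'clock': 0.1, 'joint_positions': array([-1.41980252e+00,  2.59255754e-01,  1.53594889e+00,  3.75661206e-06,
        1.34798844e+00, -2.02794487e-01]), 'qd': array([ 0.00040328, -0.00057881, -0.00165643, -0.0008066 ,  0.00066026,
        0.0005998 ]), 'tau': array([ 2.36729895e-03, -4.38215590e+01, -2.84640706e+01,  7.22146151e-02,
        3.62347509e-02, -3.30620617e-05]), 'ee_pos': array([ 190.50264324, -515.44616778,  217.91849917]), 'tcp_rot': array([-3.14002576e+00, -3.25925759e-04,  3.53787202e-01]), 'ft_force': array([ 0.15980863, -0.22777827, -0.30916546]), 'moment': array([-0.01419216,  0.02537154, -0.03474382]), 'grip_force': 0.0, 'width': 93.10384098645649}
```

View pics/scene0.png

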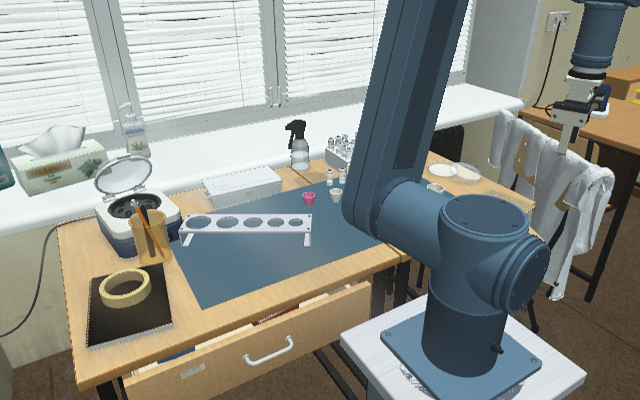

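View pics/top0.png

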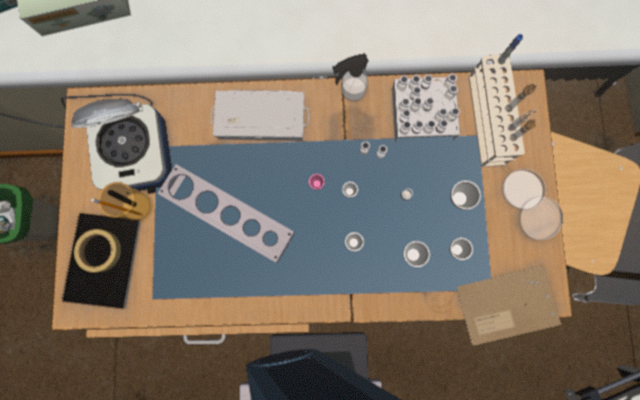

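Top view: rack holes run from (180,185) (largest) to (270,239); white cups at (466,194), (417,253), (461,248), (354,241), (350,189) and a tiny sixth at (407,194) that looks like a decoy; the pink one is at (317,181). Next I measure them.

```bash
cat > h.py <<'E'
from cell import manip,get_image,camera_params
import numpy as np,cv2
from scipy.spatial.transform import Rotation as R
class Cam:
    def __init__(s,n):
        p=camera_params(n);s.f=200/np.tan(np.radians(p['fovy'])/2);s.c=np.array([p['cx'],p['cy']])
        s.R=R.from_euler('xyz',p['rotation']).as_matrix();s.p=p['position']
    def proj(s,X):
        q=(np.atleast_2d(X)-s.p)@s.R;return q[:,:2]/q[:,2:]*s.f+s.c
    def ray(s,uv,z):
        uv=np.atleast_2d(uv);d=np.c_[(uv-s.c)/s.f,np.ones(len(uv))]@s.R.T
        return s.p+d*((z-s.p[2])/d[:,2])[:,None]
E
python3 - <<'E'
from h import *
c=Cam("top");im=np.mean([get_image("top").astype(float) for _ in range(4)],0).astype(np.uint8)
np.save('top.npy',im)
big=cv2.resize(im[150:280,150:500],None,fx=2.2,fy=2.2,interpolation=cv2.INTER_CUBIC)
b2=cv2.resize(im[155:270,150:305],None,fx=5,fy=5,interpolation=cv2.INTER_CUBIC)
cv2.imwrite('pics/cups.png',cv2.resize(im[170:275,335:490],None,fx=5,fy=5,interpolation=cv2.INTER_CUBIC)[:,:,::-1]);cv2.imwrite('pics/rack.png',b2[:,:,::-1])
print(c.ray([[153,297],[490,279],[155,147],[484,137]],2).round())
# cups: blue mat -> "not blue" mask
s=im.astype(int);d=s[:,:,0]
print('mat',im[220,330])
for (u,v) in [(466,194),(417,253),(461,248),(354,241),(350,189),(407,194),(317,181)]:
    w=22;cr=cv2.resize(im[v-w:v+w,u-w:u+w],None,fx=8,fy=8,interpolation=cv2.INTER_CUBIC).astype(int)
    m=(cr[:,:,0]>115).astype(np.uint8)
    cs,_=cv2.findContours(m,cv2.RETR_EXTERNAL,cv2.CHAIN_APPROX_NONE)
    k=max(cs,key=cv2.contourArea)[:,0].astype(float);uv=(k+.5)/8-.5+[u-w,v-w]
    for z in (58,51,45,39,34):
        X=c.ray(uv,z)[:,:2];A=np.c_[2*X,np.ones(len(X))];q=np.linalg.lstsq(A,(X**2).sum(1),rcond=None)[0]
        r=np.sqrt(q[2]+q[0]**2+q[1]**2)
        print((u,v),z,q[:2].round(1),'D',(2*r).round(1),'sd',np.std(np.hypot(*(X-q[:2]).T)-r).round(2))
E
```

```text
[[ 349.  363.    2.]
 [ 369. -422.    2.]
 [ 712.  369.    2.]
 [ 708. -437.    2.]]
mat [ 87 109 125]
(466, 194) 58 [ 559.8 -364.9] D 69.9 sd 0.25
(466, 194) 51 [ 561.  -367.1] D 70.4 sd 0.25
(466, 194) 45 [ 562.  -368.9] D 70.8 sd 0.25
(466, 194) 39 [ 562.9 -370.8] D 71.2 sd 0.25
(466, 194) 34 [ 563.7 -372.3] D 71.6 sd 0.25
(417, 253) 58 [ 430.3 -245.8] D 61.5 sd 0.19
(417, 253) 51 [ 430.6 -247.1] D 61.9 sd 0.19
(417, 253) 45 [ 430.8 -248.3] D 62.3 sd 0.19
(417, 253) 39 [ 431.  -249.4] D 62.6 sd 0.19
(417, 253) 34 [ 431.2 -250.4] D 62.9 sd 0.19
(461, 248) 58 [ 438.9 -345.9] D 53.5 sd 0.23
(461, 248) 51 [ 439.2 -347.9] D 53.9 sd 0.23
(461, 248) 45 [ 439.4 -349.6] D 54.2 sd 0.23
(461, 248) 39 [ 439.7 -351.4] D 54.5 sd 0.23
(461, 248) 34 [ 439.9 -352.8] D 54.8 sd 0.23
(354, 241) 58 [ 461.7 -108.8] D 45.7 sd 0.2
(354, 241) 51 [ 462.2 -109.2] D 46.0 sd 0.2
(354, 241) 45 [ 462.6 -109.5] D 46.3 sd 0.2
(354, 241) 39 [ 463.  -109.8] D 46.6 sd 0.21
(354, 241) 34 [ 463.3 -110.1] D 46.8 sd 0.21
(350, 189) 58 [ 580.8 -104. ] D 39.2 sd 0.26
(350, 189) 51 [ 582.1 -104.3] D 39.5 sd 0.27
(350, 189) 45 [ 583.2 -104.6] D 39.7 sd 0.27
(350, 189) 39 [ 584.3 -104.9] D 40.0 sd 0.27
(350, 189) 34 [ 585.2 -105.1] D 40.2 sd 0.27
(407, 194) 58 [ 566.2 -233.2] D 27.0 sd 0.77
(407, 194) 51 [ 567.4 -234.4] D 27.2 sd 0.77
(407, 194) 45 [ 568.4 -235.5] D 27.4 sd 0.78
(407, 194) 39 [ 569.4 -236.5] D 27.5 sd 0.78
(407, 194) 34 [ 570.3 -237.4] D 27.7 sd 0.79
(317, 181) 58 [601.6 -28. ] D 39.3 sd 0.23
(317, 181) 51 [603.1 -27.8] D 39.6 sd 0.23
(317, 181) 45 [604.3 -27.7] D 39.8 sd 0.24
(317, 181) 39 [605.5 -27.5] D 40.0 sd 0.24
(317, 181) 34 [606.5 -27.4] D 40.2 sd 0.24
```

View pics/cups.png

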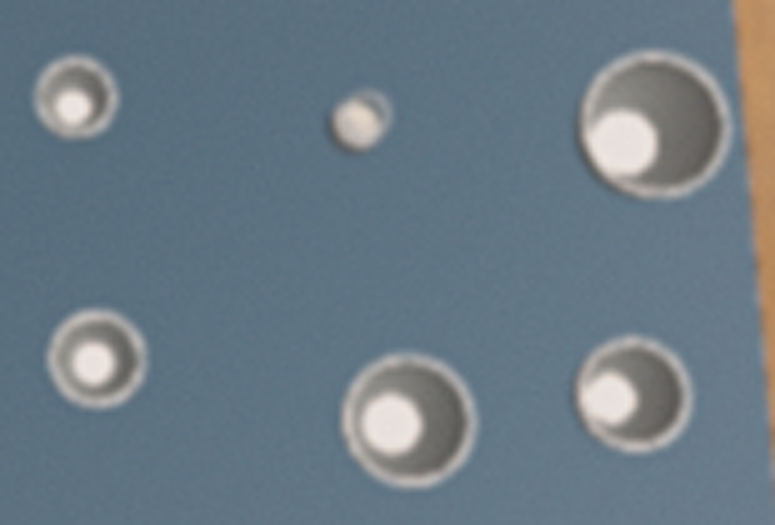

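View pics/rack.png

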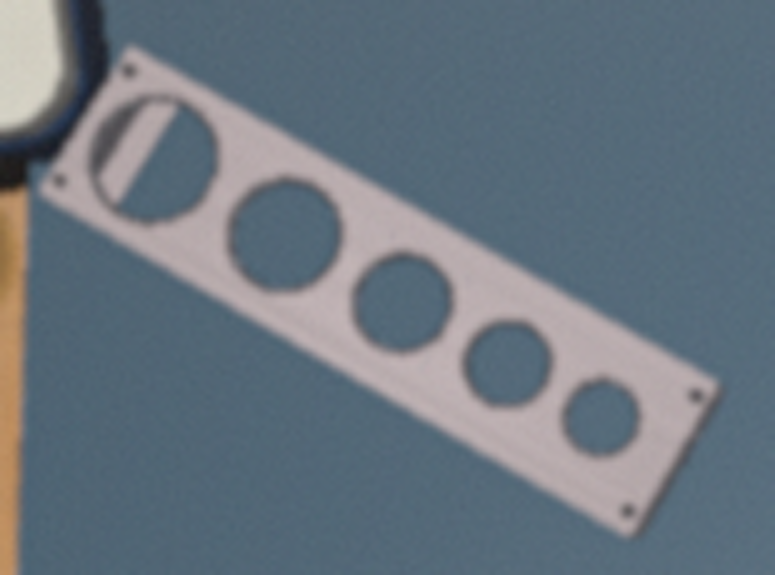

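The crop confirms five cups in size order, plus a small closed knob as decoy; the rack crop shows five clean ringed holes. Now I fit the row.

Run:
```python
from h import *
from scipy.optimize import least_squares
c=Cam("top");im=np.load('top.npy')
g=cv2.resize(im[155:270,150:305],None,fx=8,fy=8,interpolation=cv2.INTER_CUBIC).astype(float)[:,:,0]
off=np.cumsum([0,72,64,56.5,50]);D=np.array([57,50.5,43.5,37.5,32])
gu=[(182,186),(207,202),(230.5,215.5),(251.5,227.5),(270,238.5)]
C=[]
for (u,v),d in zip(gu,D):
    X0=c.ray([u,v],48)[0];
    for it in range(3):
        P=[]
        for a in np.linspace(0,2*np.pi,72,endpoint=False):
            rr=np.linspace(d/2-3,d/2+7,60)
            pts=np.c_[X0[0]+rr*np.cos(a),X0[1]+rr*np.sin(a),np.full(60,48)]
            uv=(c.proj(pts)-[150,155]+.5)*8-.5
            s=cv2.remap(g.astype(np.float32),uv[:,0].astype(np.float32)[None],uv[:,1].astype(np.float32)[None],1)[0]
            i=np.argmax(np.gradient(s));P.append(pts[i,:2])   # dark ring -> plate
        P=np.array(P);q=np.linalg.lstsq(np.c_[2*P,np.ones(72)],(P**2).sum(1),rcond=None)[0];X0=np.r_[q[:2],48]
    C.append(q[:2]);print(q[:2].round(2),'D',2*np.sqrt(q[2]+q[0]**2+q[1]**2).round(1))
C=np.array(C)
f=lambda p:(p[:2]-off[:,None]*[np.cos(p[2]),np.sin(p[2])]-C).ravel()
r=least_squares(f,[*C[0],2]);p=r.x
print('dir to large',p[2],'res',r.fun.round(2));print('holes',(p[:2]-off[:,None]*[np.cos(p[2]),np.sin(p[2])]).round(1))
```

```text
[601.7  288.72] D 61.0
[564.06 227.03] D 53.8
[530.88 172.15] D 46.4
[500.79 123.99] D 40.4
[475.18  81.39] D 35.2
dir to large 1.0223685441115942 res [-0.14 -0.33 -0.03 -0.08 -0.22  0.2   0.42  0.14 -0.04  0.07]
holes [[601.6 288.4]
 [564.  227. ]
 [530.7 172.3]
 [501.2 124.1]
 [475.1  81.5]]
```

Run:
```python
from h import *
im=get_image("scene");t=np.load('top.npy')
a=cv2.resize(im[130:290,60:220],(576,576),interpolation=2)[:,:,::-1]
cv2.imwrite('pics/s1.png',a)
c=Cam("top")
for n,uv in dict(cen_corner=(168,183),beaker=(125,200),beakR=(152,205),rackcorner=(484,165),rackTL=(472,65),vial=(383,152)).items():
    print(n,[c.ray(uv,z)[0,:2].round().tolist() for z in(0,60,120)])
```

```text
cen_corner [[621.0, 335.0], [608.0, 313.0], [595.0, 291.0]]
beaker [[582.0, 440.0], [572.0, 412.0], [561.0, 384.0]]
beakR [[568.0, 373.0], [558.0, 349.0], [548.0, 325.0]]
rackcorner [[639.0, -432.0], [626.0, -410.0], [612.0, -389.0]]
rackTL [[896.0, -424.0], [868.0, -403.0], [840.0, -382.0]]
vial [[680.0, -191.0], [664.0, -183.0], [648.0, -176.0]]
```

View pics/s1.png

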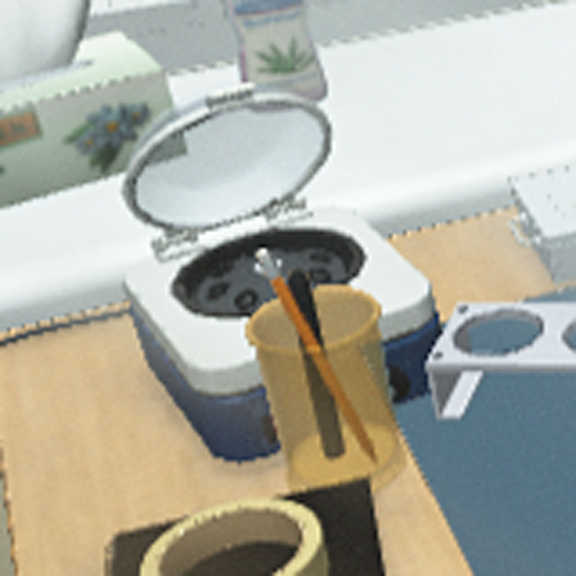

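Run:
```python
from h import *
s=Cam("scene");t=Cam("top")
print('beaker base',s.ray((155.8,258.3),0)[0].round())
for z in(60,80,100,120,140): print(z,'rim',s.ray((147.5,218.3),z)[0,:2].round(),'pencil',s.ray((133.6,202),z)[0,:2].round(),'cenR top',s.ray((181,213),z)[0,:2].round(), 'top cenR',t.ray((168,183),z)[0,:2].round(),'beakL',t.ray((100,200),z)[0,:2].round(),'beakR',t.ray((152,205),z)[0,:2].round())
print('cenR base',s.ray((181,238),0)[0].round())
```

```text
beaker base [571. 403.  -0.]
60 rim [662. 392.] pencil [766. 406.] cenR top [645. 314.] top cenR [608. 313.] beakL [573. 470.] beakR [558. 349.]
80 rim [626. 396.] pencil [727. 409.] cenR top [609. 321.] top cenR [604. 306.] beakL [570. 459.] beakR [555. 341.]
100 rim [590. 399.] pencil [687. 412.] cenR top [574. 327.] top cenR [600. 299.] beakL [566. 449.] beakR [551. 333.]
120 rim [555. 403.] pencil [648. 415.] cenR top [539. 333.] top cenR [595. 291.] beakL [563. 439.] beakR [548. 325.]
140 rim [519. 406.] pencil [608. 418.] cenR top [504. 339.] top cenR [591. 284.] beakL [559. 428.] beakR [545. 317.]
cenR base [626. 329.   0.]
```

```bash
cat >> h.py <<'E'
def rel(*wps):
    o=manip.get_obs();R0=R.from_euler('xyz',o['tcp_rot'])
    print('t',round(o['clock'],2),'pos',o['ee_pos'].round(1),'yaw',o['tcp_rot'][2].round(3),'w',round(o['width'],1),'gf',round(o['grip_force'],1),'F',o['ft_force'].round(1))
    for x,y,z,yaw in wps:
        Rt=R.from_euler('xyz',[np.pi,0,yaw]);rv=(R0.inv()*Rt).as_rotvec()/np.pi
        d=R0.inv().apply(np.array([x,y,z])-o['ee_pos'])/500
        print((x,y,z,yaw),rv.round(4),d.round(4))
E
python3 -c "
from h import *
rel((559.8,-364.9,130,0),(559.8,-364.9,34.9,0))"
```

```text
t 0.35 pos [ 190.6 -515.8  218.5] yaw 0.354 w 92.8 gf 0.0 F [-0.3  0.7 -0. ]
(559.8, -364.9, 130, 0) [-1.000e-04 -0.000e+00  1.126e-01] [ 0.7973 -0.0272  0.177 ]
(559.8, -364.9, 34.9, 0) [-1.000e-04 -0.000e+00  1.126e-01] [ 0.7973 -0.0271  0.3672]
```

>>> jog_arm([
  [[0,0,0.1126,0.7973,-0.0272,0.1,1],[0,0,0.1126,0.7973,-0.0272,0.1,1],[0,0,0.1126,0.7973,-0.0272,0.1,1],[0,0,0.1126,0.7973,-0.0272,0.1,1],[0,0,0.1126,0.7973,-0.0272,0.1,1],[0,0,0.1126,0.7973,-0.0272,0.1,1],[0,0,0.1126,0.7973,-0.0272,0.1,1],[0,0,0.1126,0.7973,-0.0272,0.1,1],[0,0,0.1126,0.7973,-0.0272,0.1,1],[0,0,0.1126,0.7973,-0.0272,0.15,1],[0,0,0.1126,0.7973,-0.0272,0.177,1],[0,0,0.1126,0.7973,-0.0272,0.177,1],[0,0,0.1126,0.7973,-0.0272,0.177,1],[0,0,0.1126,0.7973,-0.0272,0.177,1],[0,0,0.1126,0.7973,-0.0272,0.177,1]],
])

```text
clock: 1.6
ee_pos: [559.5, -366.6, 132.0]
tcp_rot: [3.14, -0.002, -0.002]
ft_force: [0.8, 0.0, 0.4]
width: 92.9
grip_force: 0.0
```

```bash
python3 -c "
from h import *
rel((559.8,-364.9,34.9,0))
cv2.imwrite('pics/a.png',get_image('top')[120:300,330:560][:,:,::-1].repeat(3,0).repeat(3,1))"
```

```text
t 1.6 pos [ 559.5 -366.6  132. ] yaw -0.002 w 92.9 gf 0.0 F [0.8 0.  0.4]
(559.8, -364.9, 34.9, 0) [ 0.0006 -0.0005 -0.0005] [ 0.0003 -0.0037  0.1942]
```

View pics/a.png

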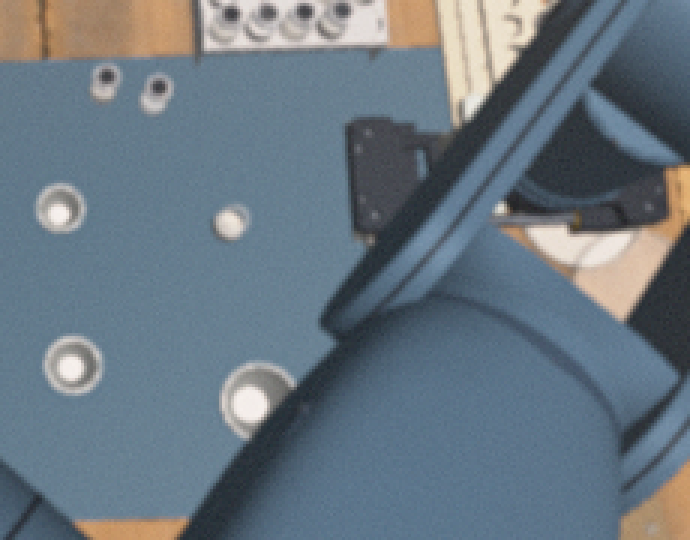

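The arm hides the cup from above, so I rely on the measured pose and descend over crucible_1.

>>> jog_arm([
  [[0,0,0,0.0003,-0.0037,0.05,1],[0,0,0,0.0003,-0.0037,0.1,1],[0,0,0,0.0003,-0.0037,0.15,1],[0,0,0,0.0003,-0.0037,0.18,1],[0,0,0,0.0003,-0.0037,0.194,1],[0,0,0,0.0003,-0.0037,0.194,1],[0,0,0,0.0003,-0.0037,0.194,1],[0,0,0,0.0003,-0.0037,0.194,0.8],[0,0,0,0.0003,-0.0037,0.194,0.7],[0,0,0,0.0003,-0.0037,0.194,0.6],[0,0,0,0.0003,-0.0037,0.194,0.5],[0,0,0,0.0003,-0.0037,0.194,0.5],[0,0,0,0.0003,-0.0037,0.194,0.5],[0,0,0,0.0003,-0.0037,0.194,0.5]],
], newtons=12)

```text
clock: 2.82
ee_pos: [560.4, -363.7, 33.8]
tcp_rot: [3.14, -0.001, 0.0]
ft_force: [0.1, -1.1, 2.9]
width: 64.8
grip_force: 11.9
```

```bash
python3 -c "
from h import *
rel((559.8,-364.9,160,0),(601.6,288.4,160,1.0224))"
```

```text
t 2.82 pos [ 560.4 -363.7   33.8] yaw 0.0 w 64.8 gf 11.9 F [ 0.1 -1.1  2.9]
(559.8, -364.9, 160, 0) [ 0.0004 -0.0003  0.0001] [-0.0009  0.0026 -0.2524]
(601.6, 288.4, 160, 1.0224) [ 5.000e-04 -1.000e-04 -3.254e-01] [ 0.0829 -1.3039 -0.2538]
```

>>> jog_arm([
  [[0,0,0,0,0,-0.02,0.5],[0,0,0,0,0,-0.05,0.5],[0,0,0,0,0,-0.1,0.5],[0,0,0,0,0,-0.15,0.5],[0,0,0,0.002,-0.02,-0.2,0.5],[0,0,-0.01,0.005,-0.06,-0.24,0.5],[0,0,-0.03,0.008,-0.12,-0.25,0.5],[0,0,-0.05,0.012,-0.18,-0.25,0.5],[0,0,-0.07,0.016,-0.24,-0.25,0.5],[0,0,-0.09,0.02,-0.3,-0.25,0.5],[0,0,-0.11,0.024,-0.36,-0.25,0.5],[0,0,-0.13,0.028,-0.42,-0.25,0.5],[0,0,-0.15,0.032,-0.48,-0.25,0.5],[0,0,-0.17,0.036,-0.54,-0.25,0.5],[0,0,-0.19,0.04,-0.6,-0.25,0.5],[0,0,-0.2,0.044,-0.64,-0.25,0.5],[0,0,-0.2,0.046,-0.66,-0.25,0.5],[0,0,-0.2,0.046,-0.66,-0.25,0.5]],
])

```text
clock: 4.32
ee_pos: [582.7, -30.9, 158.4]
tcp_rot: [-3.141, -0.0, 0.63]
ft_force: [-0.1, 1.0, -1.5]
width: 64.5
grip_force: 11.9
```

```bash
python3 -c "
from h import *
rel((601.6,288.4,160,1.0224))
cv2.imwrite('pics/b.png',get_image('scene')[130:330,150:470][:,:,::-1].repeat(2,0).repeat(2,1))"
```

```text
t 4.32 pos [582.7 -30.9 158.4] yaw 0.63 w 64.5 gf 11.9 F [-0.1  1.  -1.5]
(601.6, 288.4, 160, 1.0224) [-3.000e-04 -1.000e-04 -1.248e-01] [ 0.4069 -0.4938 -0.0029]
```

View pics/b.png

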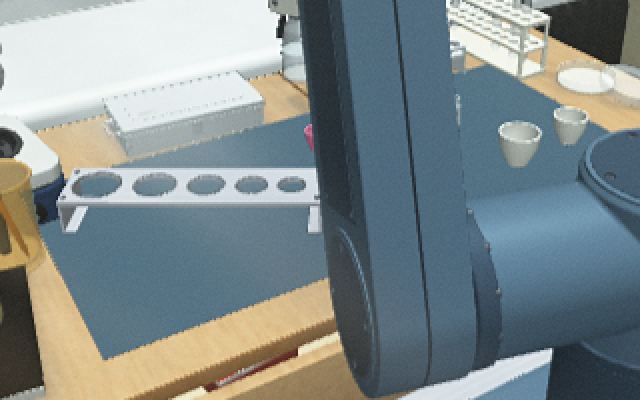

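The arm hides the gripper, but width and grip force show the cup is held (z force −1.5 N). Continuing.

>>> jog_arm([
  [[0,0,-0.01,0.012,-0.015,0,0.5],[0,0,-0.02,0.036,-0.045,0,0.5],[0,0,-0.035,0.075,-0.09,0,0.5],[0,0,-0.05,0.115,-0.14,0,0.5],[0,0,-0.065,0.16,-0.19,-0.003,0.5],[0,0,-0.08,0.2,-0.24,-0.003,0.5],[0,0,-0.09,0.24,-0.29,-0.003,0.5],[0,0,-0.1,0.28,-0.34,-0.003,0.5],[0,0,-0.11,0.32,-0.39,-0.003,0.5],[0,0,-0.12,0.355,-0.43,-0.003,0.5],[0,0,-0.125,0.38,-0.46,-0.003,0.5],[0,0,-0.125,0.397,-0.48,-0.003,0.5],[0,0,-0.125,0.405,-0.492,-0.003,0.5],[0,0,-0.125,0.407,-0.494,-0.003,0.5],[0,0,-0.125,0.407,-0.494,-0.003,0.5],[0,0,-0.125,0.407,-0.494,-0.003,0.5],[0,0,-0.125,0.407,-0.494,-0.003,0.5]],
])

```text
clock: 5.78
ee_pos: [602.6, 284.9, 159.7]
tcp_rot: [3.141, 0.0, 1.02]
ft_force: [0.6, -0.2, -1.4]
width: 64.7
grip_force: 12.0
```

```bash
python3 -c "
from h import *
rel((601.6,288.4,60,1.0224),(601.6,288.4,52.5,1.0224))
cv2.imwrite('pics/c.png',get_image('scene')[70:270,80:360][:,:,::-1].repeat(2,0).repeat(2,1))"
```

```text
t 5.78 pos [602.6 284.9 159.7] yaw 1.02 w 64.7 gf 12.0 F [ 0.6 -0.2 -1.4]
(601.6, 288.4, 60, 1.0224) [ 0.      0.0001 -0.0009] [ 0.005  -0.0055  0.1995]
(601.6, 288.4, 52.5, 1.0224) [ 0.      0.0001 -0.0009] [ 0.005  -0.0055  0.2145]
```

View pics/c.png

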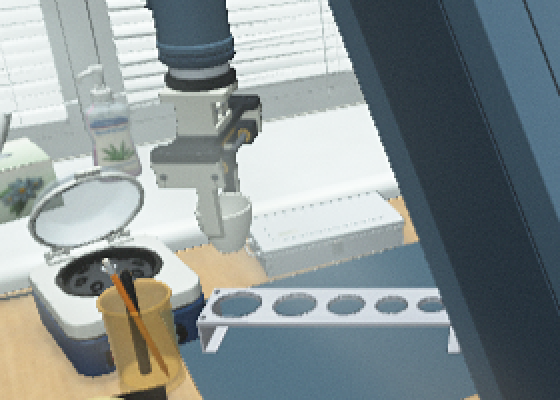

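The cup is held upright at crop (225,222), above hole 1. Lowering.

>>> jog_arm([
  [[0,0,0,0.005,-0.0055,0.02,0.5],[0,0,0,0.005,-0.0055,0.05,0.5],[0,0,0,0.005,-0.0055,0.09,0.5],[0,0,0,0.005,-0.0055,0.13,0.5],[0,0,0,0.005,-0.0055,0.16,0.5],[0,0,0,0.005,-0.0055,0.18,0.5],[0,0,0,0.005,-0.0055,0.195,0.5],[0,0,0,0.005,-0.0055,0.2,0.5],[0,0,0,0.005,-0.0055,0.2,0.5],[0,0,0,0.005,-0.0055,0.2,0.5],[0,0,0,0.005,-0.0055,0.2,0.5]],
])

```text
clock: 6.75
ee_pos: [602.1, 290.0, 60.8]
tcp_rot: [3.14, -0.002, 1.021]
ft_force: [-0.5, -0.8, -2.3]
width: 64.7
grip_force: 12.0
```

```bash
python3 -c "
from h import *
rel((601.6,288.4,52.5,1.0224),(601.6,288.4,160,1.0224))"
```

```text
t 6.75 pos [602.1 290.   60.8] yaw 1.021 w 64.7 gf 12.0 F [-0.5 -0.8 -2.3]
(601.6, 288.4, 52.5, 1.0224) [ 0.0004 -0.0005 -0.0004] [-0.0034  0.0008  0.0166]
(601.6, 288.4, 160, 1.0224) [ 0.0004 -0.0005 -0.0004] [-0.003   0.0011 -0.1984]
```

>>> jog_arm([
  [[0,0,0,-0.0034,0.0008,0.006,0.5],[0,0,0,-0.0034,0.0008,0.012,0.5],[0,0,0,-0.0034,0.0008,0.0166,0.5],[0,0,0,-0.0034,0.0008,0.0166,0.5],[0,0,0,-0.0034,0.0008,0.0166,0.5],[0,0,0,-0.0034,0.0008,0.0166,0.5]],
])

```text
clock: 7.25
ee_pos: [601.3, 288.2, 51.7]
tcp_rot: [3.141, -0.001, 1.021]
ft_force: [0.7, 0.5, 0.3]
width: 64.7
grip_force: 12.1
```

```bash
python3 -c "
from h import *
rel((601.6,288.4,52,1.0224),(601.6,288.4,160,1.0224))"
```

```text
t 7.25 pos [601.3 288.2  51.7] yaw 1.021 w 64.7 gf 12.1 F [0.7 0.5 0.3]
(601.6, 288.4, 52, 1.0224) [ 0.0003 -0.0003 -0.0004] [ 0.0005  0.0003 -0.0005]
(601.6, 288.4, 160, 1.0224) [ 0.0003 -0.0003 -0.0004] [ 0.0007  0.0005 -0.2165]
```

>>> jog_arm([
  [[0,0,0,0,0,0,0.72],[0,0,0,0,0,0,0.8],[0,0,0,0,0,0,0.9],[0,0,0,0,0,0,1],[0,0,0,0,0,0,1],[0,0,0,0,0,0,1],[0,0,0,0,0,0,1],[0,0,0,0,0,-0.03,1],[0,0,0,0,0,-0.08,1],[0,0,0,0,0,-0.15,1],[0,0,0,0,0,-0.21,1],[0,0,0,0,0,-0.21,1],[0,0,0,0,0,-0.21,1],[0,0,0,0,0,-0.21,1]],
])

```text
clock: 8.42
ee_pos: [600.4, 288.0, 155.8]
tcp_rot: [-3.141, 0.001, 1.021]
ft_force: [-0.3, 0.2, -0.0]
width: 93.1
grip_force: 0.0
```

```bash
python3 -c "
from h import *
rel((430.6,-247.1,140,1.0224),(430.6,-247.1,31.3,1.0224))"
```

```text
t 8.42 pos [600.4 288.  155.8] yaw 1.021 w 93.1 gf 0.0 F [-0.3  0.2 -0. ]
(430.6, -247.1, 140, 1.0224) [-0.0002  0.0002 -0.0004] [-1.0899  0.2697  0.0321]
(430.6, -247.1, 31.3, 1.0224) [-0.0002  0.0002 -0.0004] [-1.0897  0.2698  0.2495]
```

>>> jog_arm([
  [[0,0,0,-1,0.2475,0.02,1],[0,0,0,-1,0.2475,0.02,1],[0,0,0,-1,0.2475,0.02,1],[0,0,0,-1,0.2475,0.02,1],[0,0,0,-1,0.2475,0.02,1],[0,0,0,-1,0.2475,0.02,1],[0,0,0,-1,0.2475,0.02,1],[0,0,0,-1,0.2475,0.02,1],[0,0,0,-1,0.2475,0.02,1],[0,0,0,-1,0.2475,0.02,1],[0,0,0,-1,0.2475,0.02,1],[0,0,0,-1,0.2475,0.02,1],[0,0,0,-1,0.2475,0.02,1],[0,0,0,-1,0.2475,0.02,1],[0,0,0,-1,0.2697,0.02,1],[0,0,0,-1,0.2697,0.02,1],[0,0,0,-1,0.2697,0.02,1]],
])

```text
clock: 9.83
ee_pos: [454.2, -207.4, 145.2]
tcp_rot: [-3.139, -0.001, 1.022]
ft_force: [-1.0, 0.5, 0.8]
width: 93.3
grip_force: 0.0
```

```bash
python3 -c "
from h import *
rel((430.6,-247.1,140,1.0224),(430.6,-247.1,31.3,1.0224))
cv2.imwrite('pics/d.png',get_image('top')[140:290,140:300][:,:,::-1].repeat(4,0).repeat(4,1)[:600])"
```

```text
t 9.83 pos [ 454.2 -207.4  145.2] yaw 1.022 w 93.3 gf 0.0 F [-1.   0.5  0.8]
(430.6, -247.1, 140, 1.0224) [-0.0008 -0.0002 -0.0002] [-0.0924  0.0012  0.0104]
(430.6, -247.1, 31.3, 1.0224) [-0.0008 -0.0002 -0.0002] [-0.0925  0.0018  0.2278]
```

View pics/d.png

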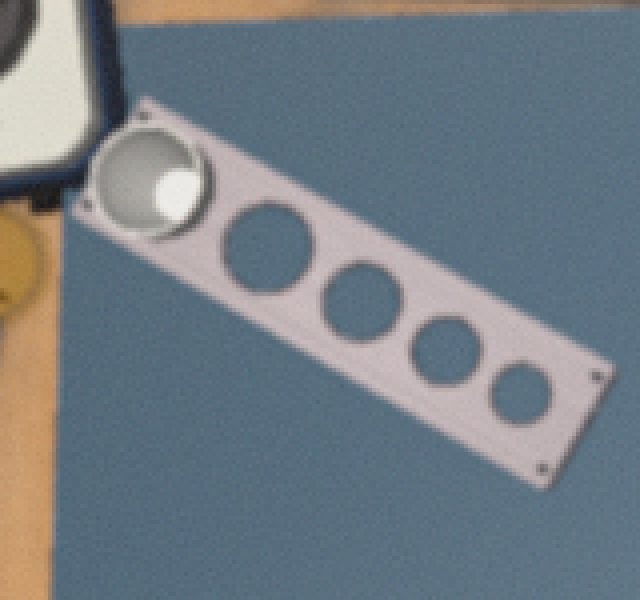

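Crucible_1 sits in hole 1 at crop (150,182), level. On to crucible_2.

>>> jog_arm([
  [[0,0,0,-0.06,0.0015,0.005,1],[0,0,0,-0.0925,0.0015,0.01,1],[0,0,0,-0.0925,0.0015,0.01,1],[0,0,0,-0.0925,0.0015,0.03,1],[0,0,0,-0.0925,0.0015,0.08,1],[0,0,0,-0.0925,0.0018,0.13,1],[0,0,0,-0.0925,0.0018,0.18,1],[0,0,0,-0.0925,0.0018,0.215,1],[0,0,0,-0.0925,0.0018,0.2275,1],[0,0,0,-0.0925,0.0018,0.2275,1],[0,0,0,-0.0925,0.0018,0.2275,0.9],[0,0,0,-0.0925,0.0018,0.2275,0.7],[0,0,0,-0.0925,0.0018,0.2275,0.6],[0,0,0,-0.0925,0.0018,0.2275,0.5],[0,0,0,-0.0925,0.0018,0.2275,0.4],[0,0,0,-0.0925,0.0018,0.2275,0.4],[0,0,0,-0.0925,0.0018,0.2275,0.4],[0,0,0,-0.0925,0.0018,0.2275,0.4]],
], newtons=12)

```text
clock: 11.38
ee_pos: [431.3, -248.8, 33.1]
tcp_rot: [3.141, 0.0, 1.021]
ft_force: [-1.8, 0.9, 5.2]
width: 57.4
grip_force: 12.0
```

```bash
python3 -c "
from h import *
rel((430.6,-247.1,160,1.0224),(564,227,160,1.0224))"
```

```text
t 11.38 pos [ 431.3 -248.8   33.1] yaw 1.021 w 57.4 gf 12.0 F [-1.8  0.9  5.2]
(430.6, -247.1, 160, 1.0224) [ 0.0002  0.     -0.0005] [ 0.0021 -0.0028 -0.2539]
(564, 227, 160, 1.0224) [ 0.0002  0.     -0.0005] [ 0.9499 -0.2708 -0.2542]
```

>>> jog_arm([
  [[0,0,0,0,0,-0.02,0.4],[0,0,0,0,0,-0.05,0.4],[0,0,0,0,0,-0.1,0.4],[0,0,0,0.005,-0.001,-0.15,0.4],[0,0,0,0.02,-0.006,-0.2,0.4],[0,0,0,0.06,-0.017,-0.24,0.4],[0,0,0,0.12,-0.034,-0.254,0.4],[0,0,0,0.19,-0.054,-0.254,0.4],[0,0,0,0.26,-0.074,-0.254,0.4],[0,0,0,0.33,-0.094,-0.254,0.4],[0,0,0,0.4,-0.114,-0.254,0.4],[0,0,0,0.47,-0.134,-0.254,0.4],[0,0,0,0.54,-0.154,-0.254,0.4],[0,0,0,0.61,-0.174,-0.254,0.4],[0,0,0,0.68,-0.194,-0.254,0.4],[0,0,0,0.75,-0.214,-0.254,0.4],[0,0,0,0.81,-0.231,-0.254,0.4],[0,0,0,0.85,-0.243,-0.254,0.4],[0,0,0,0.87,-0.248,-0.254,0.4],[0,0,0,0.87,-0.248,-0.254,0.4]],
])

```text
clock: 13.05
ee_pos: [552.7, 188.9, 159.6]
tcp_rot: [-3.141, -0.0, 1.024]
ft_force: [-0.5, -0.9, -0.9]
width: 57.6
grip_force: 12.0
```

```bash
python3 -c "
from h import *
rel((564,227,160,1.0224),(564,227,62,1.0224))"
```

```text
t 13.05 pos [552.7 188.9 159.6] yaw 1.024 w 57.6 gf 12.0 F [-0.5 -0.9 -0.9]
(564, 227, 160, 1.0224) [-0.0001 -0.0001  0.0004] [ 0.0767 -0.0203 -0.0008]
(564, 227, 62, 1.0224) [-0.0001 -0.0001  0.0004] [ 0.0767 -0.0203  0.1952]
```

>>> jog_arm([
  [[0,0,0,0.02,-0.005,0,0.4],[0,0,0,0.05,-0.013,0,0.4],[0,0,0,0.07,-0.0185,0,0.4],[0,0,0,0.0767,-0.0203,0,0.4],[0,0,0,0.0767,-0.0203,0.01,0.4],[0,0,0,0.0767,-0.0203,0.03,0.4],[0,0,0,0.0767,-0.0203,0.07,0.4],[0,0,0,0.0767,-0.0203,0.11,0.4],[0,0,0,0.0767,-0.0203,0.15,0.4],[0,0,0,0.0767,-0.0203,0.18,0.4],[0,0,0,0.0767,-0.0203,0.195,0.4],[0,0,0,0.0767,-0.0203,0.195,0.4],[0,0,0,0.0767,-0.0203,0.195,0.4],[0,0,0,0.0767,-0.0203,0.195,0.4],[0,0,0,0.0767,-0.0203,0.195,0.4]],
])

```text
clock: 14.3
ee_pos: [564.8, 225.2, 63.2]
tcp_rot: [3.14, -0.001, 1.021]
ft_force: [-0.2, -1.1, -0.1]
width: 57.4
grip_force: 12.0
```

```bash
python3 -c "
from h import *
rel((564,227,55,1.0224),(564,227,62,1.0224))"
```

```text
t 14.3 pos [564.8 225.2  63.2] yaw 1.021 w 57.4 gf 12.0 F [-0.2 -1.1 -0.1]
(564, 227, 55, 1.0224) [ 0.0004 -0.0004 -0.0005] [ 0.0022 -0.0033  0.0164]
(564, 227, 62, 1.0224) [ 0.0004 -0.0004 -0.0005] [ 0.0022 -0.0032  0.0024]
```

>>> jog_arm([
  [[0,0,0,0.0022,-0.003,0.006,0.4],[0,0,0,0.0022,-0.003,0.012,0.4],[0,0,0,0.0022,-0.003,0.0164,0.4],[0,0,0,0.0022,-0.003,0.0164,0.4],[0,0,0,0.0022,-0.003,0.0164,0.4],[0,0,0,0.0022,-0.003,0.0164,0.4]],
])

```text
clock: 14.8
ee_pos: [564.3, 226.1, 54.6]
tcp_rot: [3.14, -0.0, 1.021]
ft_force: [1.0, -5.2, 4.4]
width: 57.7
grip_force: 12.0
```

>>> jog_arm([
  [[0,0,0,0,0,0,0.65],[0,0,0,0,0,0,0.75],[0,0,0,0,0,0,0.85],[0,0,0,0,0,0,0.9],[0,0,0,0,0,0,0.9],[0,0,0,0,0,0,0.9],[0,0,0,0,0,-0.03,0.9],[0,0,0,0,0,-0.08,0.9],[0,0,0,0,0,-0.15,0.9],[0,0,0,0,0,-0.21,0.9],[0,0,0,0,0,-0.21,0.9],[0,0,0,0,0,-0.21,0.9],[0,0,0,0,0,-0.21,0.9]],
])

```text
clock: 15.88
ee_pos: [562.8, 226.9, 158.3]
tcp_rot: [-3.141, 0.001, 1.021]
ft_force: [0.3, 0.1, 0.3]
width: 83.5
grip_force: 0.0
```

```bash
python3 -c "
from h import *
rel((439.4,-349.6,140,1.0224))"
```

```text
t 15.88 pos [562.8 226.9 158.3] yaw 1.021 w 83.5 gf 0.0 F [0.3 0.1 0.3]
(439.4, -349.6, 140, 1.0224) [-0.0002  0.0002 -0.0004] [-1.1121  0.3918  0.0369]
```

>>> jog_arm([
  [[0,0,0,-1,0.3523,0.02,0.9],[0,0,0,-1,0.3523,0.02,0.9],[0,0,0,-1,0.3523,0.02,0.9],[0,0,0,-1,0.3523,0.02,0.9],[0,0,0,-1,0.3523,0.02,0.9],[0,0,0,-1,0.3523,0.02,0.9],[0,0,0,-1,0.3523,0.02,0.9],[0,0,0,-1,0.3523,0.02,0.9],[0,0,0,-1,0.3523,0.02,0.9],[0,0,0,-1,0.3523,0.02,0.9],[0,0,0,-1,0.3523,0.02,0.9],[0,0,0,-1,0.3523,0.02,0.9],[0,0,0,-1,0.3523,0.02,0.9],[0,0,0,-1,0.37,0.02,0.9],[0,0,0,-1,0.3918,0.02,0.9],[0,0,0,-1,0.3918,0.02,0.9],[0,0,0,-1,0.3918,0.02,0.9]],
])

```text
clock: 17.3
ee_pos: [468.7, -300.8, 147.3]
tcp_rot: [-3.138, -0.001, 1.021]
ft_force: [-1.0, 1.0, 0.0]
width: 83.8
grip_force: 0.0
```

```bash
cat > chk.py <<'E'
from h import *
import sys
# rim circle of seated cups: sys.argv ranks
c=Cam("top");im=np.mean([get_image("top").astype(float) for _ in range(2)],0)
H=np.array([[601.6,288.4],[564,227],[530.7,172.3],[501.2,124.1],[475.1,81.5]]);D=[66,58,50,43,37];h=[56,49,43,37,32];d=[28.9,25.3,22.2,19.1,16.5]
for k in map(int,sys.argv[1:]):
    i=k-1;z=48-d[i]+h[i];X0=np.r_[H[i],z]
    best=None
    n=cv2.resize(im.astype(np.float32).mean(2),None,fx=4,fy=4,interpolation=cv2.INTER_CUBIC)
    a=np.linspace(0,2*np.pi,90)
    for dz in range(-4,9,2):
      for dx in np.arange(-10,10.1,1):
        for dy in np.arange(-10,10.1,1):
            r=D[i]/2-1.3
            uv=(c.proj(np.c_[X0[0]+dx+r*np.cos(a),X0[1]+dy+r*np.sin(a),np.full(90,z+dz)])+.5)*4-.5
            s=cv2.remap(n,uv[:,0].astype(np.float32)[None],uv[:,1].astype(np.float32)[None],1)[0]
            v=np.minimum(s,210).mean()
            if best is None or v>best[0]: best=(v,dx,dy,dz)
    print(k,'rim offset',best)
E
python3 chk.py 1 2; python3 -c "
from h import *
rel((439.4,-349.6,140,1.0224),(439.4,-349.6,28.2,1.0224))
cv2.imwrite('pics/e.png',get_image('top')[140:290,140:300][:,:,::-1].repeat(4,0).repeat(4,1)[:600])"
```

```text
1 rim offset (np.float32(187.88719), np.float64(0.0), np.float64(2.0), -2)
2 rim offset (np.float32(197.77687), np.float64(-1.0), np.float64(-3.0), 8)
t 17.4 pos [ 468.6 -300.3  147.9] yaw 1.022 w 83.6 gf 0.0 F [0.6 0.3 0.3]
(439.4, -349.6, 140, 1.0224) [-0.0008 -0.0002 -0.0001] [-0.1146  0.0016  0.0158]
(439.4, -349.6, 28.2, 1.0224) [-0.0008 -0.0002 -0.0001] [-0.1148  0.0021  0.2394]
```

View pics/e.png

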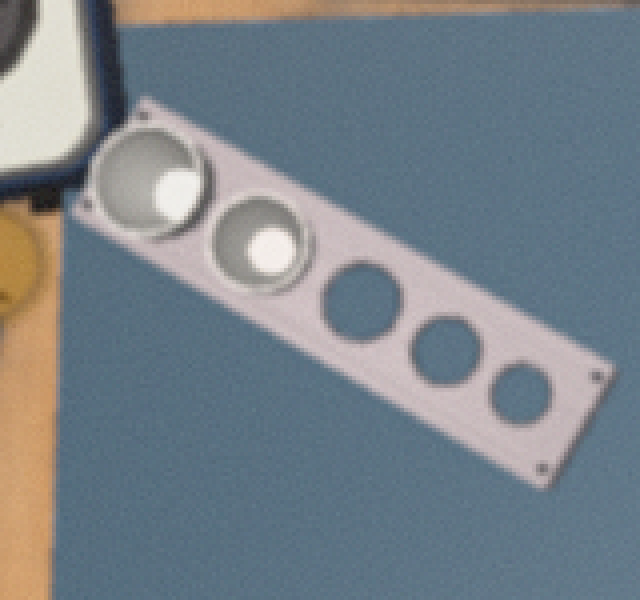

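Crucibles 1 and 2 sit centred in their holes at crop (150,182) and (260,243). Now crucible_3.

>>> jog_arm([
  [[0,0,0,-0.05,0.0015,0.005,0.9],[0,0,0,-0.1,0.0015,0.01,0.9],[0,0,0,-0.1147,0.0015,0.012,0.9],[0,0,0,-0.1147,0.0015,0.03,0.9],[0,0,0,-0.1147,0.0015,0.08,0.9],[0,0,0,-0.1147,0.002,0.13,0.9],[0,0,0,-0.1147,0.002,0.18,0.9],[0,0,0,-0.1147,0.002,0.22,0.9],[0,0,0,-0.1147,0.002,0.239,0.9],[0,0,0,-0.1147,0.002,0.239,0.9],[0,0,0,-0.1147,0.002,0.239,0.9],[0,0,0,-0.1147,0.002,0.239,0.7],[0,0,0,-0.1147,0.002,0.239,0.6],[0,0,0,-0.1147,0.002,0.239,0.5],[0,0,0,-0.1147,0.002,0.239,0.4],[0,0,0,-0.1147,0.002,0.239,0.3],[0,0,0,-0.1147,0.002,0.239,0.3],[0,0,0,-0.1147,0.002,0.239,0.3],[0,0,0,-0.1147,0.002,0.239,0.3]],
], newtons=12)

```text
clock: 19.03
ee_pos: [440.1, -351.4, 29.7]
tcp_rot: [3.141, 0.0, 1.021]
ft_force: [-0.2, 0.6, 3.3]
width: 48.5
grip_force: 12.0
```

```bash
python3 -c "
from h import *
rel((439.4,-349.6,160,1.0224),(530.7,172.3,160,1.0224))"
```

```text
t 19.03 pos [ 440.1 -351.4   29.7] yaw 1.021 w 48.5 gf 12.0 F [-0.2  0.6  3.3]
(439.4, -349.6, 160, 1.0224) [ 0.0001  0.0001 -0.0004] [ 0.0023 -0.003  -0.2605]
(530.7, 172.3, 160, 1.0224) [ 0.0001  0.0001 -0.0004] [ 0.9877 -0.3927 -0.2609]
```

>>> jog_arm([
  [[0,0,0,0,0,-0.02,0.3],[0,0,0,0,0,-0.05,0.3],[0,0,0,0,0,-0.1,0.3],[0,0,0,0.005,-0.002,-0.15,0.3],[0,0,0,0.02,-0.008,-0.2,0.3],[0,0,0,0.06,-0.024,-0.24,0.3],[0,0,0,0.12,-0.048,-0.26,0.3],[0,0,0,0.19,-0.076,-0.26,0.3],[0,0,0,0.26,-0.103,-0.26,0.3],[0,0,0,0.33,-0.131,-0.26,0.3],[0,0,0,0.4,-0.159,-0.26,0.3],[0,0,0,0.47,-0.187,-0.26,0.3],[0,0,0,0.54,-0.215,-0.26,0.3],[0,0,0,0.61,-0.243,-0.26,0.3],[0,0,0,0.68,-0.27,-0.26,0.3],[0,0,0,0.75,-0.298,-0.26,0.3],[0,0,0,0.82,-0.326,-0.26,0.3],[0,0,0,0.87,-0.346,-0.26,0.3],[0,0,0,0.89,-0.354,-0.26,0.3],[0,0,0,0.89,-0.354,-0.26,0.3]],
])

```text
clock: 20.7
ee_pos: [521.6, 122.8, 159.7]
tcp_rot: [3.142, -0.001, 1.025]
ft_force: [0.3, -0.4, 0.4]
width: 48.1
grip_force: 12.0
```

```bash
python3 -c "
from h import *
rel((530.7,172.3,160,1.0224),(530.7,172.3,62,1.0224))"
```

```text
t 20.7 pos [521.6 122.8 159.7] yaw 1.025 w 48.1 gf 12.0 F [ 0.3 -0.4  0.4]
(530.7, 172.3, 160, 1.0224) [ 0.     -0.0002  0.0007] [ 0.0939 -0.0359 -0.0005]
(530.7, 172.3, 62, 1.0224) [ 0.     -0.0002  0.0007] [ 0.0938 -0.0359  0.1955]
```

>>> jog_arm([
  [[0,0,0,0.025,-0.009,0,0.3],[0,0,0,0.06,-0.023,0,0.3],[0,0,0,0.085,-0.0325,0,0.3],[0,0,0,0.0935,-0.0359,0,0.3],[0,0,0,0.0935,-0.0359,0.01,0.3],[0,0,0,0.0935,-0.0359,0.03,0.3],[0,0,0,0.0935,-0.0359,0.07,0.3],[0,0,0,0.0935,-0.0359,0.11,0.3],[0,0,0,0.0935,-0.0359,0.15,0.3],[0,0,0,0.0935,-0.0359,0.18,0.3],[0,0,0,0.0935,-0.0359,0.195,0.3],[0,0,0,0.0935,-0.0359,0.195,0.3],[0,0,0,0.0935,-0.0359,0.195,0.3],[0,0,0,0.0935,-0.0359,0.195,0.3],[0,0,0,0.0935,-0.0359,0.195,0.3]],
])

```text
clock: 21.95
ee_pos: [531.5, 169.8, 62.9]
tcp_rot: [3.14, -0.001, 1.021]
ft_force: [-0.9, -0.3, -0.3]
width: 48.5
grip_force: 12.0
```

```bash
python3 -c "
from h import *
rel((530.7,172.3,54.5,1.0224))"
```

```text
t 21.95 pos [531.5 169.8  62.9] yaw 1.021 w 48.5 gf 12.0 F [-0.9 -0.3 -0.3]
(530.7, 172.3, 54.5, 1.0224) [ 0.0004 -0.0003 -0.0005] [ 0.0035 -0.0039  0.0167]
```

>>> jog_arm([
  [[0,0,0,0.0035,-0.0039,0.004,0.3],[0,0,0,0.0035,-0.0039,0.01,0.3],[0,0,0,0.0035,-0.0039,0.0167,0.3],[0,0,0,0.0035,-0.0039,0.0167,0.3],[0,0,0,0.0035,-0.0039,0.0167,0.3],[0,0,0,0.0035,-0.0039,0.0167,0.3]],
])

```text
clock: 22.45
ee_pos: [530.9, 171.9, 53.9]
tcp_rot: [3.14, -0.0, 1.021]
ft_force: [2.7, -4.2, 1.1]
width: 48.3
grip_force: 12.0
```

>>> jog_arm([
  [[0,0,0,0,0,0,0.56],[0,0,0,0,0,0,0.65],[0,0,0,0,0,0,0.75],[0,0,0,0,0,0,0.8],[0,0,0,0,0,0,0.8],[0,0,0,0,0,0,0.8],[0,0,0,0,0,-0.03,0.8],[0,0,0,0,0,-0.08,0.8],[0,0,0,0,0,-0.15,0.8],[0,0,0,0,0,-0.21,0.8],[0,0,0,0,0,-0.21,0.8],[0,0,0,0,0,-0.21,0.8],[0,0,0,0,0,-0.21,0.8]],
])

```text
clock: 23.53
ee_pos: [529.5, 172.5, 158.1]
tcp_rot: [-3.141, 0.0, 1.021]
ft_force: [0.4, -0.2, 0.0]
width: 73.9
grip_force: 0.0
```

```bash
python3 -c "
from h import *
rel((463,-109.8,140,1.0224))"
```

```text
t 23.53 pos [529.5 172.5 158.1] yaw 1.021 w 73.9 gf 0.0 F [ 0.4 -0.2  0. ]
(463, -109.8, 140, 1.0224) [-0.0002  0.0001 -0.0004] [-0.5508  0.1815  0.0362]
```

>>> jog_arm([
  [[0,0,0,-0.5508,0.1815,0.02,0.8],[0,0,0,-0.5508,0.1815,0.02,0.8],[0,0,0,-0.5508,0.1815,0.02,0.8],[0,0,0,-0.5508,0.1815,0.02,0.8],[0,0,0,-0.5508,0.1815,0.02,0.8],[0,0,0,-0.5508,0.1815,0.036,0.8],[0,0,0,-0.5508,0.1815,0.036,0.8],[0,0,0,-0.5508,0.1815,0.036,0.8],[0,0,0,-0.5508,0.1815,0.036,0.8],[0,0,0,-0.5508,0.1815,0.036,0.8],[0,0,0,-0.5508,0.1815,0.036,0.8],[0,0,0,-0.5508,0.1815,0.036,0.8]],
])

```text
clock: 24.53
ee_pos: [463.6, -108.2, 140.3]
tcp_rot: [-3.141, -0.0, 1.023]
ft_force: [-0.7, -0.4, 0.0]
width: 74.6
grip_force: 0.0
```

```bash
python3 -c "
from h import *
rel((463,-109.8,25.1,1.0224))"
```

```text
t 24.53 pos [ 463.6 -108.2  140.3] yaw 1.023 w 74.6 gf 0.0 F [-0.7 -0.4  0. ]
(463, -109.8, 25.1, 1.0224) [-0.0003 -0.0001  0.0003] [-0.0034  0.0008  0.2303]
```

>>> jog_arm([
  [[0,0,0,-0.0034,0.0008,0.02,0.8],[0,0,0,-0.0034,0.0008,0.06,0.8],[0,0,0,-0.0034,0.0008,0.11,0.8],[0,0,0,-0.0034,0.0008,0.16,0.8],[0,0,0,-0.0034,0.0008,0.2,0.8],[0,0,0,-0.0034,0.0008,0.225,0.8],[0,0,0,-0.0034,0.0008,0.2303,0.8],[0,0,0,-0.0034,0.0008,0.2303,0.8],[0,0,0,-0.0034,0.0008,0.2303,0.7],[0,0,0,-0.0034,0.0008,0.2303,0.6],[0,0,0,-0.0034,0.0008,0.2303,0.5],[0,0,0,-0.0034,0.0008,0.2303,0.4],[0,0,0,-0.0034,0.0008,0.2303,0.3],[0,0,0,-0.0034,0.0008,0.2303,0.25],[0,0,0,-0.0034,0.0008,0.2303,0.25],[0,0,0,-0.0034,0.0008,0.2303,0.25],[0,0,0,-0.0034,0.0008,0.2303,0.25]],
], newtons=10)

```text
clock: 25.95
ee_pos: [463.2, -111.6, 25.8]
tcp_rot: [3.141, -0.0, 1.021]
ft_force: [-0.9, 0.5, 5.3]
width: 41.8
grip_force: 10.0
```

```bash
python3 -c "
from h import *
rel((501.2,124.1,150,1.0224))"
```

```text
t 25.95 pos [ 463.2 -111.6   25.8] yaw 1.021 w 41.8 gf 10.0 F [-0.9  0.5  5.3]
(501.2, 124.1, 150, 1.0224) [ 0.0002 -0.     -0.0005] [ 0.4417 -0.1814 -0.2485]
```

>>> jog_arm([
  [[0,0,0,0,0,-0.02,0.25],[0,0,0,0,0,-0.05,0.25],[0,0,0,0,0,-0.1,0.25],[0,0,0,0.005,-0.002,-0.15,0.25],[0,0,0,0.02,-0.008,-0.2,0.25],[0,0,0,0.05,-0.021,-0.235,0.25],[0,0,0,0.1,-0.041,-0.2485,0.25],[0,0,0,0.16,-0.066,-0.2485,0.25],[0,0,0,0.22,-0.09,-0.2485,0.25],[0,0,0,0.28,-0.115,-0.2485,0.25],[0,0,0,0.34,-0.14,-0.2485,0.25],[0,0,0,0.39,-0.16,-0.2485,0.25],[0,0,0,0.425,-0.1745,-0.2485,0.25],[0,0,0,0.4417,-0.1814,-0.2485,0.25],[0,0,0,0.4417,-0.1814,-0.2485,0.25],[0,0,0,0.4417,-0.1814,-0.2485,0.25],[0,0,0,0.4417,-0.1814,-0.2485,0.25]],
])

```text
clock: 27.37
ee_pos: [500.8, 123.2, 149.4]
tcp_rot: [-3.141, 0.001, 1.02]
ft_force: [0.4, 0.5, 0.0]
width: 42.5
grip_force: 10.0
```

```bash
python3 -c "
from h import *
rel((501.2,124.1,62,1.0224))"
```

```text
t 27.37 pos [500.8 123.2 149.4] yaw 1.02 w 42.5 gf 10.0 F [0.4 0.5 0. ]
(501.2, 124.1, 62, 1.0224) [-0.0001  0.0003 -0.0006] [ 0.0021 -0.0002  0.1748]
```

>>> jog_arm([
  [[0,0,0,0.002,0,0.01,0.25],[0,0,0,0.002,0,0.03,0.25],[0,0,0,0.002,0,0.07,0.25],[0,0,0,0.002,0,0.11,0.25],[0,0,0,0.002,0,0.145,0.25],[0,0,0,0.002,0,0.165,0.25],[0,0,0,0.002,0,0.175,0.25],[0,0,0,0.002,0,0.175,0.25],[0,0,0,0.002,0,0.175,0.25],[0,0,0,0.002,0,0.175,0.25]],
])

```text
clock: 28.2
ee_pos: [502.3, 125.0, 63.0]
tcp_rot: [3.14, -0.001, 1.021]
ft_force: [0.6, 0.3, -0.4]
width: 42.0
grip_force: 10.0
```

```bash
python3 -c "
from h import *
rel((501.2,124.1,53.7,1.0224))"
```

```text
t 28.2 pos [502.3 125.   63. ] yaw 1.021 w 42.0 gf 10.0 F [ 0.6  0.3 -0.4]
(501.2, 124.1, 53.7, 1.0224) [ 0.0005 -0.0003 -0.0005] [-0.0028 -0.001   0.0186]
```

>>> jog_arm([
  [[0,0,0,-0.0028,-0.001,0.005,0.25],[0,0,0,-0.0028,-0.001,0.012,0.25],[0,0,0,-0.0028,-0.001,0.0186,0.25],[0,0,0,-0.0028,-0.001,0.0186,0.25],[0,0,0,-0.0028,-0.001,0.0186,0.25],[0,0,0,-0.0028,-0.001,0.0186,0.25]],
])

```text
clock: 28.7
ee_pos: [501.6, 123.1, 53.7]
tcp_rot: [3.139, -0.0, 1.021]
ft_force: [1.2, -5.1, 4.9]
width: 41.8
grip_force: 10.0
```

>>> jog_arm([
  [[0,0,0,0,0,0,0.49],[0,0,0,0,0,0,0.6],[0,0,0,0,0,0,0.7],[0,0,0,0,0,0,0.7],[0,0,0,0,0,0,0.7],[0,0,0,0,0,0,0.7],[0,0,0,0,0,-0.03,0.7],[0,0,0,0,0,-0.08,0.7],[0,0,0,0,0,-0.15,0.7],[0,0,0,0,0,-0.21,0.7],[0,0,0,0,0,-0.21,0.7],[0,0,0,0,0,-0.21,0.7],[0,0,0,0,0,-0.21,0.7]],
])

```text
clock: 29.78
ee_pos: [499.9, 124.2, 157.4]
tcp_rot: [-3.141, 0.0, 1.021]
ft_force: [0.2, -0.6, -0.5]
width: 65.2
grip_force: 0.0
```

```bash
python3 -c "
from h import *
rel((585.2,-105.1,140,1.0224))"
```

```text
t 29.78 pos [499.9 124.2 157.4] yaw 1.021 w 65.2 gf 0.0 F [ 0.2 -0.6 -0.5]
(585.2, -105.1, 140, 1.0224) [-0.0002  0.0001 -0.0004] [-0.3019  0.3851  0.0346]
```

>>> jog_arm([
  [[0,0,0,-0.3019,0.3851,0.02,0.7],[0,0,0,-0.3019,0.3851,0.02,0.7],[0,0,0,-0.3019,0.3851,0.02,0.7],[0,0,0,-0.3019,0.3851,0.02,0.7],[0,0,0,-0.3019,0.3851,0.034,0.7],[0,0,0,-0.3019,0.3851,0.034,0.7],[0,0,0,-0.3019,0.3851,0.034,0.7],[0,0,0,-0.3019,0.3851,0.034,0.7],[0,0,0,-0.3019,0.3851,0.034,0.7],[0,0,0,-0.3019,0.3851,0.034,0.7],[0,0,0,-0.3019,0.3851,0.034,0.7]],
])

```text
clock: 30.7
ee_pos: [585.2, -103.5, 140.7]
tcp_rot: [-3.141, -0.0, 1.023]
ft_force: [0.0, -0.5, 0.4]
width: 65.1
grip_force: 0.0
```

```bash
python3 -c "
from h import *
rel((585.2,-105.1,22.5,1.0224))
cv2.imwrite('pics/f.png',get_image('top')[140:290,140:300][:,:,::-1].repeat(4,0).repeat(4,1)[:600])"
```

```text
t 30.7 pos [ 585.2 -103.5  140.7] yaw 1.023 w 65.1 gf 0.0 F [ 0.  -0.5  0.4]
(585.2, -105.1, 22.5, 1.0224) [-0.0003 -0.      0.0001] [-0.0027  0.0019  0.2363]
```

View pics/f.png

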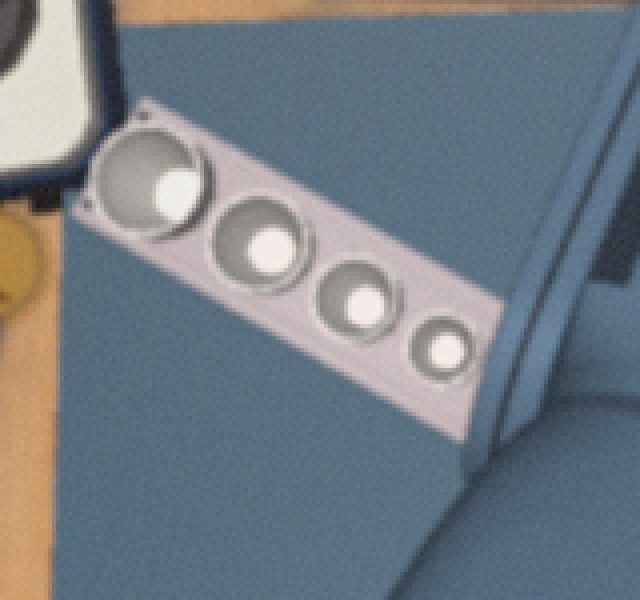

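Four cups sit level in holes 1–4, the latest at crop (442,350). Now crucible_5.

>>> jog_arm([
  [[0,0,0,-0.0027,0.0019,0.02,0.7],[0,0,0,-0.0027,0.0019,0.06,0.7],[0,0,0,-0.0027,0.0019,0.11,0.7],[0,0,0,-0.0027,0.0019,0.16,0.7],[0,0,0,-0.0027,0.0019,0.205,0.7],[0,0,0,-0.0027,0.0019,0.23,0.7],[0,0,0,-0.0027,0.0019,0.2363,0.7],[0,0,0,-0.0027,0.0019,0.2363,0.7],[0,0,0,-0.0027,0.0019,0.2363,0.6],[0,0,0,-0.0027,0.0019,0.2363,0.5],[0,0,0,-0.0027,0.0019,0.2363,0.4],[0,0,0,-0.0027,0.0019,0.2363,0.3],[0,0,0,-0.0027,0.0019,0.2363,0.2],[0,0,0,-0.0027,0.0019,0.2363,0.2],[0,0,0,-0.0027,0.0019,0.2363,0.2],[0,0,0,-0.0027,0.0019,0.2363,0.2]],
], newtons=10)

```text
clock: 32.08
ee_pos: [586.1, -106.9, 23.3]
tcp_rot: [3.141, -0.0, 1.021]
ft_force: [-0.9, -0.4, 5.2]
width: 35.9
grip_force: 10.0
```

```bash
python3 -c "
from h import *
rel((475.1,81.5,150,1.0224))"
```

```text
t 32.08 pos [ 586.1 -106.9   23.3] yaw 1.021 w 35.9 gf 10.0 F [-0.9 -0.4  5.2]
(475.1, 81.5, 150, 1.0224) [ 0.0003 -0.0001 -0.0004] [ 0.2053 -0.386  -0.2537]
```

>>> jog_arm([
  [[0,0,0,0,0,-0.02,0.2],[0,0,0,0,0,-0.05,0.2],[0,0,0,0,0,-0.1,0.2],[0,0,0,0.003,-0.005,-0.15,0.2],[0,0,0,0.01,-0.019,-0.2,0.2],[0,0,0,0.025,-0.047,-0.24,0.2],[0,0,0,0.05,-0.094,-0.2537,0.2],[0,0,0,0.08,-0.15,-0.2537,0.2],[0,0,0,0.11,-0.207,-0.2537,0.2],[0,0,0,0.14,-0.263,-0.2537,0.2],[0,0,0,0.17,-0.32,-0.2537,0.2],[0,0,0,0.19,-0.357,-0.2537,0.2],[0,0,0,0.202,-0.38,-0.2537,0.2],[0,0,0,0.2053,-0.386,-0.2537,0.2],[0,0,0,0.2053,-0.386,-0.2537,0.2],[0,0,0,0.2053,-0.386,-0.2537,0.2],[0,0,0,0.2053,-0.386,-0.2537,0.2]],
])

```text
clock: 33.5
ee_pos: [475.8, 80.5, 149.6]
tcp_rot: [3.141, 0.0, 1.02]
ft_force: [0.2, 0.3, -1.1]
width: 36.2
grip_force: 10.0
```

```bash
python3 -c "
from h import *
rel((475.1,81.5,62,1.0224))"
```

```text
t 33.5 pos [475.8  80.5 149.6] yaw 1.02 w 36.2 gf 10.0 F [ 0.2  0.3 -1.1]
(475.1, 81.5, 62, 1.0224) [ 0.0002  0.     -0.0007] [ 0.0009 -0.0024  0.1752]
```

>>> jog_arm([
  [[0,0,0,0.001,-0.002,0.01,0.2],[0,0,0,0.001,-0.002,0.03,0.2],[0,0,0,0.001,-0.002,0.07,0.2],[0,0,0,0.001,-0.002,0.11,0.2],[0,0,0,0.001,-0.002,0.145,0.2],[0,0,0,0.001,-0.002,0.165,0.2],[0,0,0,0.001,-0.002,0.175,0.2],[0,0,0,0.001,-0.002,0.175,0.2],[0,0,0,0.001,-0.002,0.175,0.2],[0,0,0,0.001,-0.002,0.175,0.2]],
])

```text
clock: 34.33
ee_pos: [474.9, 82.4, 62.7]
tcp_rot: [3.141, -0.001, 1.021]
ft_force: [0.8, -0.5, 0.3]
width: 36.1
grip_force: 10.0
```

```bash
python3 -c "
from h import *
rel((475.1,81.5,53.7,1.0224))"
```

```text
t 34.33 pos [474.9  82.4  62.7] yaw 1.021 w 36.1 gf 10.0 F [ 0.8 -0.5  0.3]
(475.1, 81.5, 53.7, 1.0224) [ 0.0003 -0.0002 -0.0005] [-0.0014  0.0013  0.018 ]
```

>>> jog_arm([
  [[0,0,0,-0.0014,0.0013,0.005,0.2],[0,0,0,-0.0014,0.0013,0.012,0.2],[0,0,0,-0.0014,0.0013,0.018,0.2],[0,0,0,-0.0014,0.0013,0.018,0.2],[0,0,0,-0.0014,0.0013,0.018,0.2],[0,0,0,-0.0014,0.0013,0.018,0.2]],
])

```text
clock: 34.83
ee_pos: [475.7, 80.9, 53.7]
tcp_rot: [3.139, -0.0, 1.021]
ft_force: [1.9, -5.4, 4.8]
width: 35.6
grip_force: 10.0
```

Release, rise, then swing aside for a final look.

>>> jog_arm([
  [[0,0,0,0,0,0,0.43],[0,0,0,0,0,0,0.5],[0,0,0,0,0,0,0.6],[0,0,0,0,0,0,0.65],[0,0,0,0,0,0,0.65],[0,0,0,0,0,0,0.65],[0,0,0,0,0,-0.03,0.65],[0,0,0,0,0,-0.08,0.65],[0,0,0,0,0,-0.15,0.65],[0,0,0,0,0,-0.21,0.65],[0,0,0,-0.1,0.05,-0.25,0.65],[0,0,0,-0.55,0.18,-0.25,0.65],[0,0,0,-0.55,0.18,-0.25,0.65],[0,0,0,-0.55,0.18,-0.25,0.65],[0,0,0,-0.55,0.18,-0.25,0.65],[0,0,0,-0.55,0.18,-0.25,0.65],[0,0,0,-0.55,0.18,-0.25,0.65],[0,0,0,-0.55,0.18,-0.25,0.65],[0,0,0,-0.55,0.18,-0.25,0.65],[0,0,0,-0.55,0.18,-0.25,0.65]],
])

```text
clock: 36.5
ee_pos: [407.2, -199.5, 177.7]
tcp_rot: [-3.141, -0.001, 1.02]
ft_force: [1.2, -0.3, 0.2]
width: 60.2
grip_force: 0.0
```

```bash
python3 -c "
from h import *
rel()
a=get_image('top')[150:270,145:305];b=get_image('scene')[180:270,160:330]
a=cv2.resize(a,(480,360),interpolation=2);b=cv2.resize(b,(480,254),interpolation=2)
cv2.imwrite('pics/g.png',np.vstack([a,b])[:600,:,::-1])"
```

```text
t 36.5 pos [ 407.2 -199.5  177.7] yaw 1.02 w 60.2 gf 0.0 F [ 1.2 -0.3  0.2]
```

View pics/g.png

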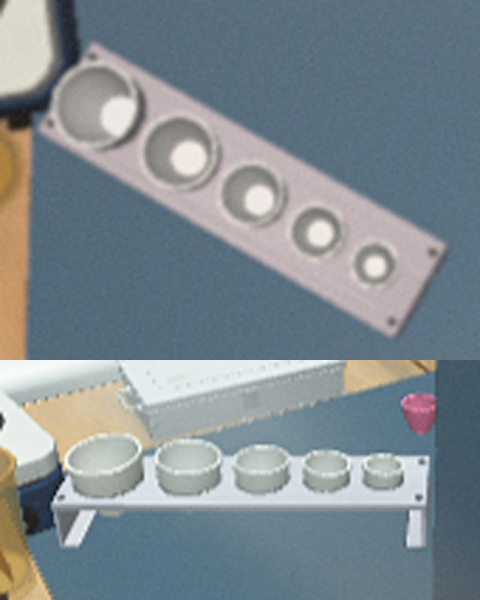

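The cups are all in their holes, but crucible_1's rim looks tilted in the lower (scene) view: left end at (65,462), right end at (140,440). I'll overlay the predicted level rims.

Run:
```python
from h import *
H=np.array([[601.6,288.4],[564,227],[530.7,172.3],[501.2,124.1],[475.1,81.5]]);D=[66,58,50,43,37];h=[56,49,43,37,32];d=[28.9,25.3,22.2,19.1,16.5]
a=np.linspace(0,2*np.pi,100)
out=[]
for n,(x,y,w,hh),f in(("top",(150,155,130,95),6),("scene",(165,200,150,40),5)):
    c=Cam(n);im=cv2.resize(get_image(n)[y:y+hh,x:x+w],None,fx=f,fy=f,interpolation=2)
    im=im[:,:,::-1].copy()
    for i in range(5):
        P=np.c_[H[i][0]+D[i]/2*np.cos(a),H[i][1]+D[i]/2*np.sin(a),np.full(100,48-d[i]+h[i])]
        uv=((c.proj(P)-[x,y]+.5)*f-.5).round().astype(int);cv2.polylines(im,[uv],True,(0,0,255),1)
    out.append(im)
t,s=out
t=t[:390,:780];s=s[:,:750]
W=780;cv2.imwrite('pics/h.png',np.vstack([t,cv2.copyMakeBorder(s,0,0,0,W-s.shape[1],0)]))
```

```text
(no output)
```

View pics/h.png

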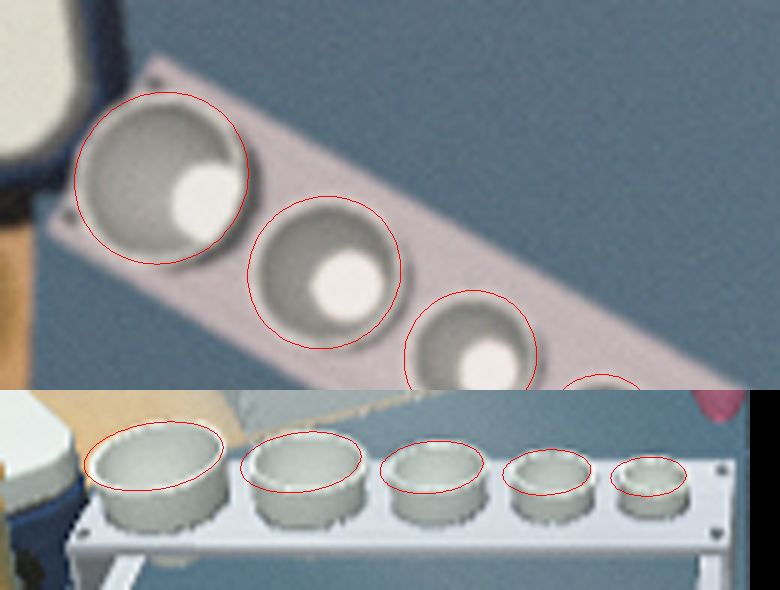

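The predicted level rims (red) match all five cups, apart from a uniform offset of about 1 px from calibration. The apparent tilt was only perspective. Handing in.

```bash
python3 -c "
from cell import manip
print(manip.sign_off())"
```

```text
the job is handed in; nothing more can be done
None
```

All five crucibles are seated upright in the holes of their own rank and released, and the job was handed in at about 37 s. No verdict was returned, but a final check against both cameras showed every rim level and centred to within calibration error.

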